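# Collect the tested cells, then press the tote's label holder home

### The arm

A 6-joint arm with a two-finger parallel gripper is mounted at the origin on the work surface. World frame = base frame: x ahead of the robot, y to its left, z up, the work surface at z = 0. Lengths are in m, angles in rad, forces in N, time in s.
With the tool pointing down it reaches from about 0.4 to 0.925 m from the base axis. Payload 12.5 kg.
Tool frame: the origin (TCP) lies on the centre line of the jaws, within the pads' length; the fingertips stand 19 mm ahead of it and the grasp point (between the pads) is the TCP; y points along the fingers, z is the direction in which the jaws open and shut, and the axes are right-handed (so a half turn about y gives the same grasp; the last joint's range is limited). The gripper opens to 95 mm and grips with 3 to 60 N. Pads are 20 mm wide; open, the fingers measure 119 mm over their backs; the gripper's body (75 mm by 180 mm) begins 59 mm behind the grasp point.
Start: joints at [-1.313, 0.491, 1.559, -0, 1.092, -0.106], TCP at [0.222, -0.584, 0.234] pointing down, gripper open.
Joint ranges: [-3.1, 3.1], [-0.84, 2.19], [0.05, 2.79], [-1.13, 4.28], [0.06, 2.93], [-2.69, 2.69]. Speed limits (rad/s): [2.22, 2.22, 2.79, 3.14, 3.14, 3.14].

### API

Orientations are given as [roll, pitch, yaw] about the fixed x, y, z axes, in that order (R = Rz(yaw) Ry(pitch) Rx(roll)).
In Python, from cell import status, optics, finish_job gives the robot as it stands.
- The arm moves only by the tool arm_command, never from a script. Its argument "steps" is a list of rows, each a list of 3 entries, a list of its own where there are three numbers: the shift along the tool's x, y, z normalised to -1 to 1, where 1 is 1 m, then the turn about the tool's y normalised to -1 to 1, where 1 is 90 degrees, then the closure, from -1 (fully open) to 1 (shut). In form: [[[x, y, z], roll, fingers], ...]. A call has 1 to 20 rows; each row is the pose to reach, as a shift and turn from the pose commanded when the call began, along the tool's axes at that moment; what a row does not reach only later rows make up. A row lasts 1/10 s, in which the tool goes at most 50 mm and 8.59 degrees, less where a joint would pass 70% of its speed; a pose out of reach is approached as far as the arm can. A call with a number of a shift or a turn outside -1 to 1 is refused whole. A call with a gripper value outside its range is refused whole. The fingers move at their own pace and stop on an object; "squeeze" is the grip in N (left out, the last holds). Time passes only in rows, so rows that repeat a pose let the fingers close. It gives the time, the measured TCP pose, the force and the opening at its end, in the units of the state.
- status.state(): the state, without advancing time (a new reading comes with each control period).
- optics.get_image(name): name is "side" or "top"; returns the picture (400x640x3 uint8, red, green, blue); there is no depth.
- optics.camera_info(name): a dict with "K" (3x3 intrinsics, pixels), "R" (3x3) and "t" (3): a world point X has camera coordinates R X + t. Camera axes: x right, y down, z forward; pixel columns grow to the right and rows downward; lengths in m; the calibration is good to about 2 mm. A picture is of the moment at which its call begins. camera_info takes no time and is no camera call.
- finish_job(): hands the job in, once; it reports no verdict.
The state is a dict: "t": time; "joint_pos": joint angles; "dq": joint speeds; "effort": joint torques, N m; "tool_pos": TCP position; "tool_rot": TCP orientation; "force": force on the tool from outside, world axes, zero at the start; "ft_torque": the same for the moment, N m; "grip_width": finger opening in m.
Only numpy, scipy, OpenCV 4.12 (cv2) and the standard library are available. Lean on these libraries where they do the work, as an engineer would, in place of code of your own. Each camera call takes 0.05 s, during which the arm holds its last target.

### The job

First collect the two green battery cells from the tester's catch tray into the grey tote. Then take the orange label holder out of its stand, push it down behind the steel lip on the front of the tote until it is fully home against the spring, and finish there: the program ends with the gripper still holding the label holder and keeping it pressed home. Leave the white label holder and everything else on the bench where it is.

Things in the scene. Friction and masses are not known exactly. Their poses are not given: they have to be found in the camera images.
- tester: Sizes in mm. Grey cell tester with aluminium catch tray, fixed. Origin under the tray's centre. Tray 220 (x) by 130 (y), walls 16 high, 4 thick; floor 4 above the origin. The machine (200 by 160, 131 high) stands on the -y side, its face 105 from the origin, with a sloping chute up to 42 high. Two cell places at x = -45 and +45: the cell lies along y on the floor, between ribs 4 high that flank only its ends (over 23 from its place's middle).
- cell_a: Green battery cell, cylinder 18.4 mm in diameter, 65 mm long, about 45 g, lying in the catch tray. Origin at its centre, its x axis along its length.
- cell_b: The second green cell, the same as cell_a, in the tray's other place.
- tote: Sizes in mm. Grey open tote, fixed: 150 (x) by 200 (y), 55 high, walls and floor 5 thick. Origin at the centre of its underside. On its -x side is the steel label pocket, a vertical slot open at the top, centred at x = -83, y = 0: 10 wide in x, 60 long in y, between a back plate (straight to 62 high, then a flare leaning inward to 73) and the lip in front (straight to 52, then a flare leaning outward to 62).
- pocket (a point): Middle of the label pocket, 26 mm above the tote's underside, at x = -83 mm, y = 0 of the tote: where the centre of the label holder's lower edge comes when it is fully home. The brass shoe's top is here when pressed down, 8 mm higher when free.
- shoe (a joint): The sprung shoe at the bottom of the label pocket: 0 m when free (up), 0.008 m when pressed fully down to its stop. It pushes back with 3 N at the start and 8 N at the stop, and lifts the label holder again if it is let go.
- tag_orange: Sizes in mm. Orange label holder, an upright plate 6 thick (x), 50 wide (y), 95 tall, about 60 g, in a wooden stand whose slot holds its lowest 22. Origin at the centre of its lower edge, z up. Its upper part (59 to 93 above the origin) is a grip 12 thick in x, 44 wide. White cards on both faces; it fits either way round.
- tag_white: White label holder of the same shape in the other stand: leave it alone.
- cup: Black cup, 80 mm in diameter, 105 mm high: leave alone. Origin under its centre.
- driver: Screwdriver with a red handle, 160 mm long, lying in front of the tote: leave alone.
- can_red: Spray can with red label, 60 mm in diameter, 190 mm high: leave alone.
- can_green: Spray can with green label, 60 mm in diameter, 170 mm high: leave alone.
Things that resemble listed ones, but are neither listed nor needed, are in the scene too. Leave any brown look-alike of the cell_b alone.

How it is judged:
By the outcome, as a careful person would: the job done as asked, in the order asked, and still so for the second after the job is handed in, while the arm keeps its last pose, push and grip.
It also fails if it takes over 72 s, if anything falls off the work surface, if the arm or the gripper's body presses on something with over 40 N, if the wrist force passes 120 N, or if a joint passes its speed limit or range.

## Working session

There is one attempt and no reset: what is moved stays moved. The work goes in short steps, Python scripts to look and compute and a tool call to move; the robot and the scene stay as the last step left them, time stands still between calls to the robot, and variables do not carry over. Pictures are saved under pics/ and viewed, and the job is handed in when it is done.

Besides the shell and the picture viewer there is one more tool, called after "Emit:" as a command line: name --argument value ..., lists and objects as JSON in quotes. arm_command: Moves the arm, as the interface text tells. Scaled input: -1 to 1 covers 1 m each way for a shift and 90 degrees each way for a turn. Its arguments: {"type":"object","properties":{"steps":{"type":"array","items":{"type":"array"}},"squeeze":{"type":"number"}},"required":["steps"]}

```bash
mkdir -p pics; ls; python3 - <<'E'
from cell import status, optics
import cv2
print(status.state())
for n in("side","top"):
    im=optics.get_image(n); cv2.imwrite(f"pics/{n}0.png",im[:,:,::-1])
    print(n,optics.camera_info(n))
E
```

```text
pics
{'t': 0.0, 'joint_pos': array([-1.31259094e+00,  4.91551258e-01,  1.55947563e+00, -1.28525564e-06,
        1.09171787e+00, -1.05596503e-01]), 'dq': array([-0.00022889, -0.00127319,  0.00238766, -0.00024598, -0.00126985,
       -0.00063182]), 'effort': array([ 6.36612094e-05, -6.12653089e+01, -2.58186418e+01,  6.93809101e-02,
        4.82913991e-02, -1.11916006e-04]), 'tool_pos': array([ 0.22235496, -0.58385183,  0.23305789]), 'tool_rot': array([-1.57194213e+00,  1.20298655e-04, -2.77779024e+00]), 'force': array([ 0.19468855, -0.70418778,  0.22394921]), 'ft_torque': array([ 0.00253173,  0.01891061, -0.06945566]), 'grip_width': 0.09518766940105378}
side {'K': array([[472.83936139,   0.        , 319.9915793 ],
       [  0.        , 472.83936139, 208.54482118],
       [  0.        ,   0.        ,   1.        ]]), 'R': array([[-0.78022314, -0.62540559,  0.01094069],
       [-0.44347014,  0.54074564, -0.71479255],
       [ 0.44111912, -0.56254955, -0.69925097]]), 't': array([0.39213678, 0.3289494 , 1.61007456])}
top {'K': array([[458.85135795,   0.        , 320.54593283],
       [  0.        , 458.85135795, 192.86396708],
       [  0.        ,   0.        ,   1.        ]]), 'R': array([[-0.00387496, -0.99989954, -0.01363409],
       [-0.99312229,  0.00544344, -0.1169551 ],
       [ 0.11701757,  0.01308712, -0.99304361]]), 't': array([-0.08440465,  0.58476256,  1.42814636])}
```

View pics/top0.png

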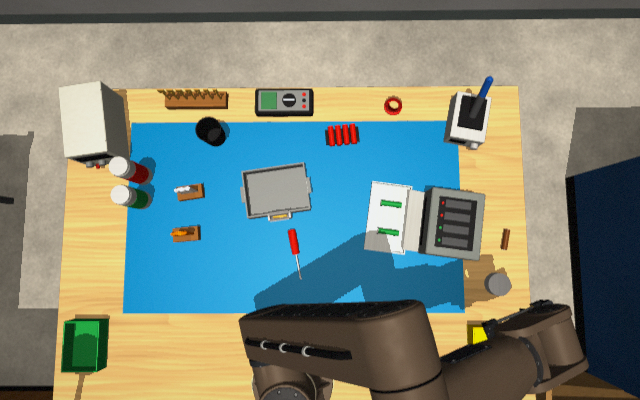

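View pics/side0.png

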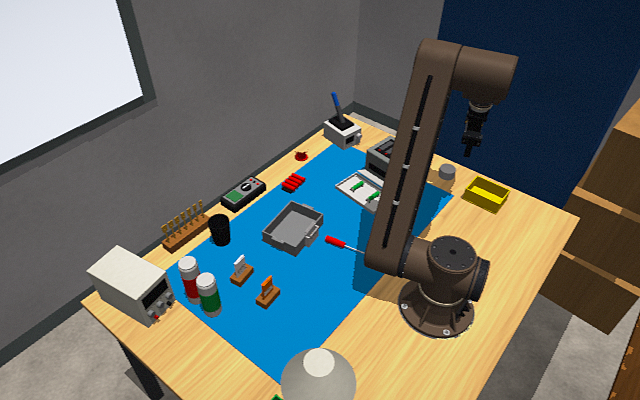

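Top view: tray cells near (391,204) and (388,231), tote near (276,190) with its pocket on the lower side at (279,216), orange holder at (185,233). Next, enlarged crops.

```bash
python3 - <<'E'
import cv2
t=cv2.imread("pics/top0.png"); s=cv2.imread("pics/side0.png")
def c(im,x,y,w,h,f,n): cv2.imwrite(f"pics/{n}.png",cv2.resize(im[y:y+h,x:x+w],None,fx=f,fy=f,interpolation=cv2.INTER_CUBIC))
c(t,360,170,130,95,6,"c_tray"); c(t,230,150,90,75,8,"c_tote"); c(t,160,170,60,80,7,"c_tag"); c(s,225,190,110,70,7,"s_tote"); c(s,220,245,70,70,8,"s_tag")
E
```

```text
(no output)
```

View pics/c_tray.png

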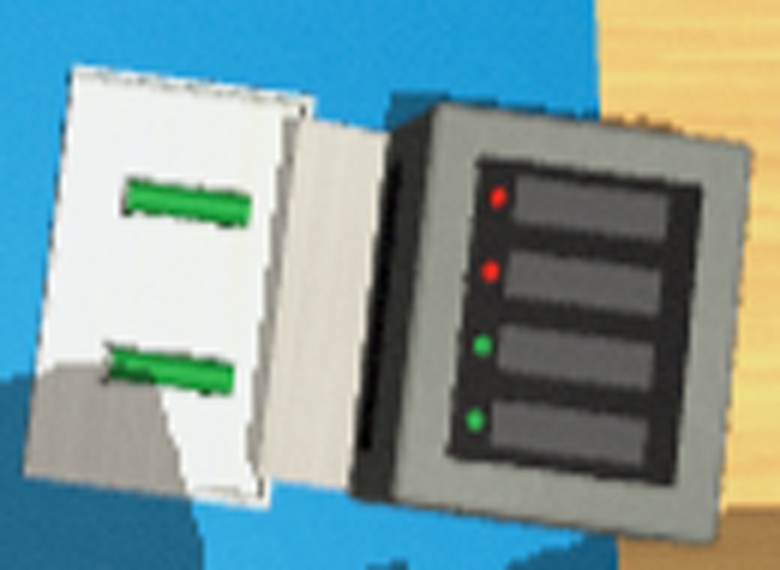

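View pics/c_tote.png

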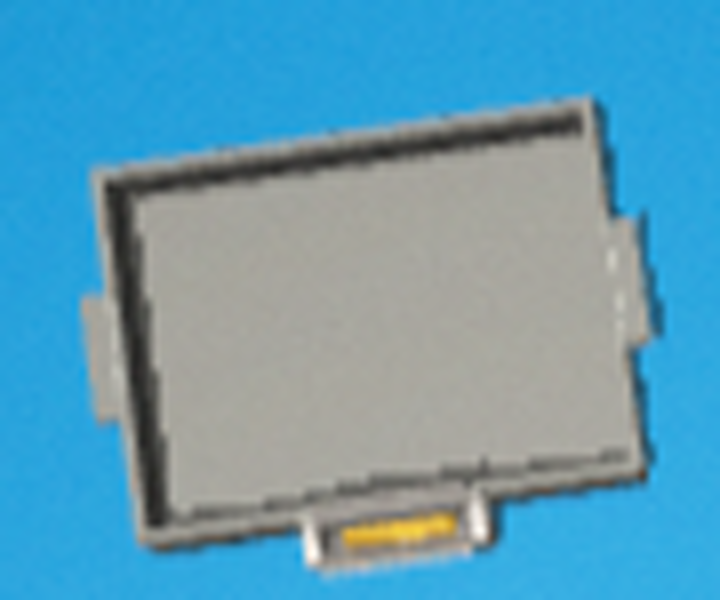

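View pics/c_tag.png

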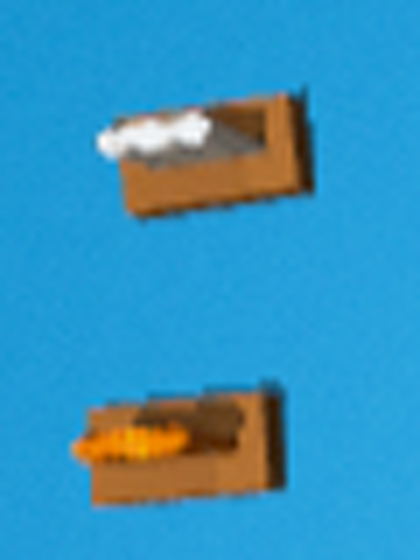

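View pics/s_tote.png

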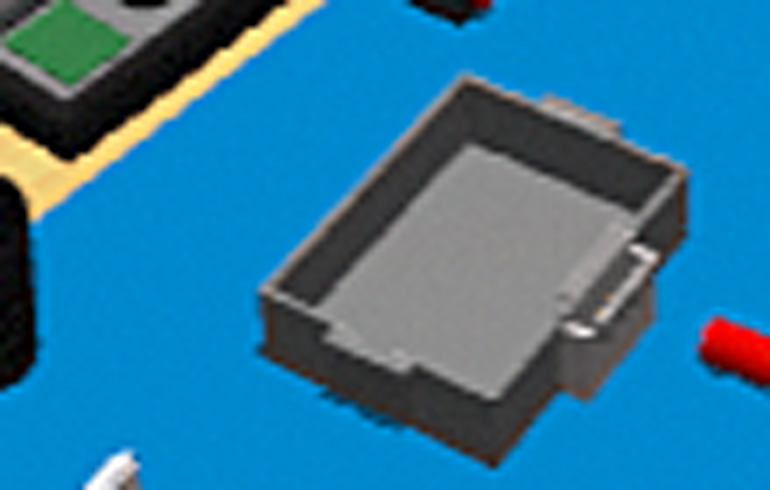

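View pics/s_tag.png

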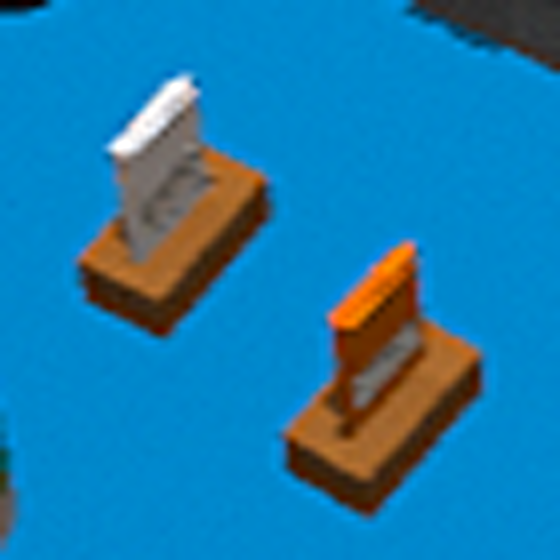

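```bash
cat > h.py <<'E'
import numpy as np, cv2
from scipy.optimize import least_squares
from cell import status, optics
CI={n:optics.camera_info(n) for n in("side","top")}
def proj(n,X):
    c=CI[n]; X=np.atleast_2d(X); p=(c["R"]@X.T).T+c["t"]; p=p@c["K"].T; return p[:,:2]/p[:,2:]
def back(n,uv,z):
    c=CI[n]; d=c["R"].T@np.linalg.solve(c["K"],[uv[0],uv[1],1.]); o=-c["R"].T@c["t"]
    return o+d*(z-o[2])/d[2]
def fit(obs,p0,fixz=True):
    # obs: (cam, local xyz, uv) ; p=[x,y,yaw,(z)]
    def f(p):
        c,s=np.cos(p[2]),np.sin(p[2]); z=0 if fixz else p[3]; r=[]
        for n,l,uv in obs:
            X=[p[0]+c*l[0]-s*l[1],p[1]+s*l[0]+c*l[1],z+l[2]]; r+=list(proj(n,X)[0]-uv)
        return np.array(r)
    o=least_squares(f,p0,loss="soft_l1"); return o.x,f(o.x).reshape(-1,2)
def cr(x,y,f,p): return np.array([x+(p[0]+.5)/f-.5,y+(p[1]+.5)/f-.5])
E
python3 - <<'E'
from h import *
np.set_printoptions(precision=4,suppress=True)
T=lambda *p:cr(230,150,8,p); S=lambda *p:cr(225,190,7,p)
h=.055;a=.075;b=.1
obs=[("top",(a,b,h),T(95,170)),("top",(a,-b,h),T(592,98)),("top",(-a,-b,h),T(648,478)),("top",(-a,b,h),T(145,545)),
("side",(a,-b,h),S(465,75)),("side",(a,b,h),S(262,290)),("side",(-a,b,h),S(495,400)),("side",(-a,-b,h),S(687,175))]
p,r=fit(obs,[.6,0,0]); print("tote",p,np.degrees(p[2])); print(r)
for sel in("top","side"): print(sel,fit([o for o in obs if o[0]==sel],[.6,0,0])[0])
c,s=np.cos(p[2]),np.sin(p[2]); print("pocket",p[0]-.083*c,p[1]-.083*s)
for n in("top","side"): print(proj(n,[p[0]-.083*c,p[1]-.083*s,.034]))
# shoe yellow
t=cv2.imread("pics/top0.png"); sd=cv2.imread("pics/side0.png")
hsv=cv2.cvtColor(t,cv2.COLOR_BGR2HSV)
m=cv2.inRange(hsv,(18,120,100),(32,255,255)); m[:205]=0;m[225:]=0;m[:,:260]=0;m[:,300:]=0
ys,xs=np.nonzero(m); print("shoe px",xs.mean(),ys.mean(),back("top",(xs.mean(),ys.mean()),.034))
# cells
C={}
for n,im,box in(("top",t,(370,425,190,245)),("side",sd,(335,395,165,215))):
    hv=cv2.cvtColor(im,cv2.COLOR_BGR2HSV); m=cv2.inRange(hv,(45,120,40),(80,255,255)); k=np.zeros_like(m);k[box[2]:box[3],box[0]:box[1]]=1;m*=k
    N,l,st,ce=cv2.connectedComponentsWithStats(m)
    for i in range(1,N):
        if st[i,4]>20:
            q=cv2.minAreaRect(np.argwhere(l==i)[:,::-1].astype(np.float32)); bx=cv2.boxPoints(q)
            d=sorted([(bx[0]+bx[1])/2,(bx[2]+bx[3])/2,(bx[1]+bx[2])/2,(bx[3]+bx[0])/2],key=lambda z:-np.linalg.norm(z-np.array(q[0])))[:2]
            e=[back(n,z,.0132) for z in d]; w=(e[0]-e[1]); print(n,st[i,4],ce[i],back(n,ce[i],.0132),"len",np.linalg.norm(w),"ang",np.degrees(np.arctan2(w[1],w[0])))
E
```

```text
tote [0.5931 0.0526 0.1374] 7.870362312095539
[[ 0.2237 -0.0504]
 [ 0.6672  0.0278]
 [ 0.2172 -0.7077]
 [-0.2436 -0.0311]
 [ 0.0012  0.2816]
 [-0.4328  0.8945]
 [-0.0499  1.022 ]
 [ 0.5576 -0.1469]]
top [0.5925 0.0533 0.1381]
side [0.595  0.0504 0.1354]
pocket 0.5108351220542185 0.041283836410046605
[[280.1311 216.1075]]
[[311.5639 235.0976]]
shoe px 279.8857142857143 215.77142857142857 [0.5119 0.0421 0.034 ]
top 97 [391.2062 203.5876] [ 0.5508 -0.314   0.0132] len 0.06435105258351319 ang 82.52141494535105
top 97 [388.3505 231.5052] [ 0.4614 -0.3029  0.0132] len 0.06374205715704735 ang 80.27344354539999
side 42 [357.619  185.1667] [ 0.554  -0.3218  0.0132] len 0.06098846038349884 ang -97.43347226144276
side 44 [373.6364 195.1818] [ 0.4653 -0.3128  0.0132] len 0.06255838993086271 ang -98.69268081995907
```

```bash
python3 - <<'E'
from h import *
np.set_printoptions(precision=4,suppress=True)
# tag corner clicks, grip top z=.093 ; plate top .095
S=lambda *p:cr(220,245,8,p); T=lambda *p:cr(160,170,7,p)
t=cv2.imread("pics/top0.png"); sd=cv2.imread("pics/side0.png")
def c(im,x,y,w,h,f,n): cv2.imwrite(f"pics/{n}.png",cv2.resize(im[y:y+h,x:x+w],None,fx=f,fy=f,interpolation=cv2.INTER_NEAREST))
c(sd,250,265,40,50,12,"s_tag2"); c(t,165,218,45,30,16,"t_tag2")
# tray corners at z=.016
Tt=lambda *p:cr(360,170,6,p)
for q in((73,68),(312,97),(268,507),(25,475)): print(back("top",Tt(*q),.016))
E
```

```text
[ 0.6244 -0.2524  0.016 ]
[ 0.6079 -0.3803  0.016 ]
[ 0.3898 -0.3513  0.016 ]
[ 0.407  -0.2234  0.016 ]
```

View pics/s_tag2.png

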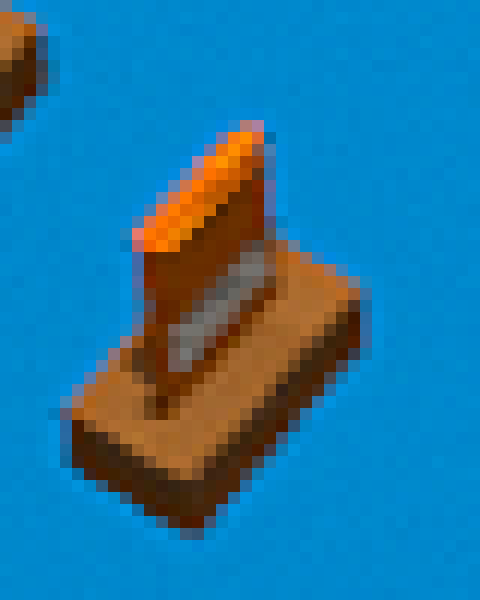

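View pics/t_tag2.png

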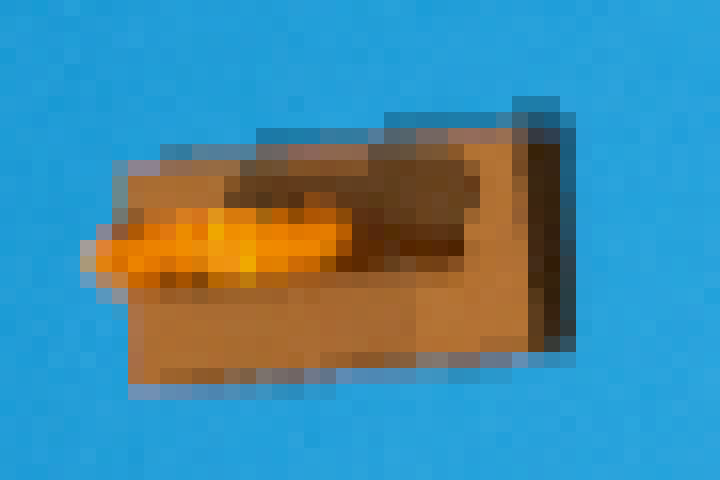

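```bash
python3 - <<'E'
from h import *
np.set_printoptions(precision=4,suppress=True)
S=lambda *p:cr(250,265,12,p); T=lambda *p:cr(165,218,16,p)
for hw in(.025,.022):
  obs=[("top",(0,hw,.095),T(88,257)),("top",(0,-hw,.095),T(352,232)),("side",(0,hw,.095),S(145,240)),("side",(0,-hw,.095),S(257,130)),("side",(0,hw-.001,.022),S(160,405))]
  p,r=fit(obs,[.46,.3,.1,0],False); print(p,np.degrees(p[2]));print(r)
# stand corners at top z
for z in(.022,.025,.028):
  for q in((128,175),(525,130),(525,355),(128,383)): print(z,back("top",T(*q),z))
m=[]
for q in((70,410),(275,240),(362,290),(190,475)): print(back("side",S(*q),.025))
E
```

```text
[0.457  0.3401 0.0764 0.0121] 4.3760076676795086
[[ 0.0018 -0.0695]
 [ 0.0536  0.1487]
 [-0.3439  0.6109]
 [-0.0122 -0.3642]
 [ 0.2521 -0.2171]]
[0.4571 0.3406 0.0671 0.0116] 3.8417953890332357
[[ 0.8725 -0.2584]
 [-1.0616  0.258 ]
 [ 0.0657  0.1285]
 [-0.6633  0.4266]
 [ 0.6482 -0.6984]]
0.022 [0.4737 0.3867 0.022 ]
0.022 [0.4824 0.3073 0.022 ]
0.022 [0.4376 0.306  0.022 ]
0.022 [0.4324 0.3852 0.022 ]
0.025 [0.4736 0.3856 0.025 ]
0.025 [0.4822 0.3064 0.025 ]
0.025 [0.4376 0.3052 0.025 ]
0.025 [0.4324 0.3842 0.025 ]
0.028 [0.4735 0.3846 0.028 ]
0.028 [0.4821 0.3056 0.028 ]
0.028 [0.4375 0.3044 0.028 ]
0.028 [0.4323 0.3832 0.028 ]
[0.4785 0.3781 0.025 ]
[0.4739 0.2989 0.025 ]
[0.4427 0.2961 0.025 ]
[0.4375 0.3727 0.025 ]
```

```bash
cat >> h.py <<'E'
def go(x,y,z,psi_deg,pos=None,rot=None):
    s=status.state(); pos=s["tool_pos"] if pos is None else np.array(pos); rot=s["tool_rot"] if rot is None else rot
    from scipy.spatial.transform import Rotation as Ro
    R=Ro.from_euler("xyz",rot).as_matrix()
    d=R.T@(np.array([x,y,z])-pos); th=-(psi_deg-np.degrees(rot[2])); th=(th+180)%360-180
    print("shift",np.round(d,4),"roll",round(th/90,4), "t",s["t"])
E
python3 -c "
from h import *
go(.5515,-.315,.13,-97.1)"
```

```text
shift [-0.4033  0.1033 -0.1341] roll -0.6895 t 0.1
```

Emit:
arm_command --steps '[[[-0.403, 0, -0.134], -0.69, 0.1], [[-0.403, 0, -0.134], -0.69, 0.1], [[-0.403, 0, -0.134], -0.69, 0.1], [[-0.403, 0, -0.134], -0.69, 0.1], [[-0.403, 0, -0.134], -0.69, 0.1], [[-0.403, 0, -0.134], -0.69, 0.1], [[-0.403, 0, -0.134], -0.69, 0.1], [[-0.403, 0, -0.134], -0.69, 0.1], [[-0.403, 0, -0.134], -0.69, 0.1], [[-0.403, 0.103, -0.134], -0.69, 0.1], [[-0.403, 0.103, -0.134], -0.69, 0.1], [[-0.403, 0.103, -0.134], -0.69, 0.1], [[-0.403, 0.103, -0.134], -0.69, 0.1], [[-0.403, 0.103, -0.134], -0.69, 0.1]]'

```text
t: 1.5
tool_pos: [0.5521, -0.3163, 0.133]
tool_rot: [-1.568, -0.002, -1.694]
force: [1.2, -0.7, 0.7]
grip_width: 0.0427
```

```bash
python3 - <<'E'
from h import *
t=optics.get_image("top")[:,:,::-1];s=optics.get_image("side")[:,:,::-1]
cv2.imwrite("pics/t1.png",cv2.resize(t[150:270,330:490],None,fx=5,fy=5)); cv2.imwrite("pics/s1.png",cv2.resize(s[110:230,310:470],None,fx=5,fy=5))
st=status.state(); print(st["tool_pos"],st["tool_rot"]); go(.5515,-.3155,.026,-97.1)
E
```

```text
[ 0.55204736 -0.31625352  0.13313604] [-1.56752745 -0.0018265  -1.69434441]
shift [-0.0009  0.1071 -0.001 ] roll 0.0002 t 1.6
```

View pics/t1.png

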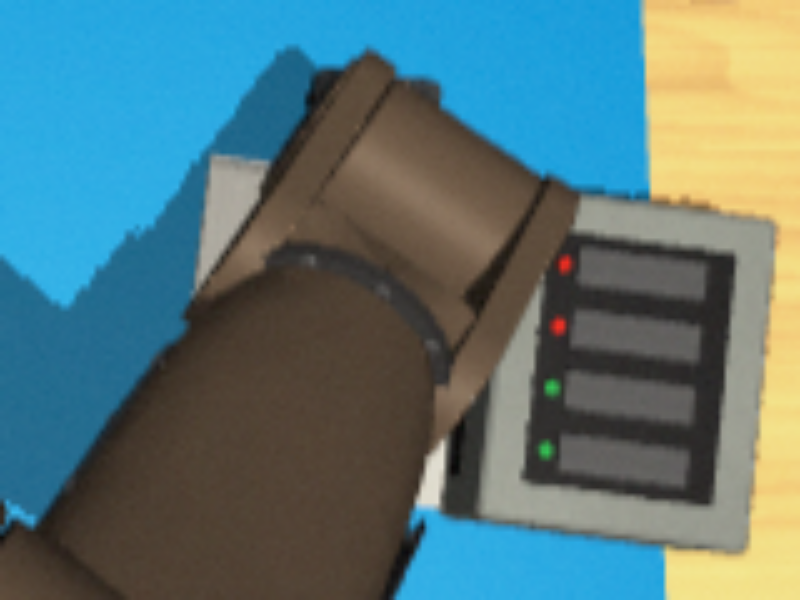

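View pics/s1.png

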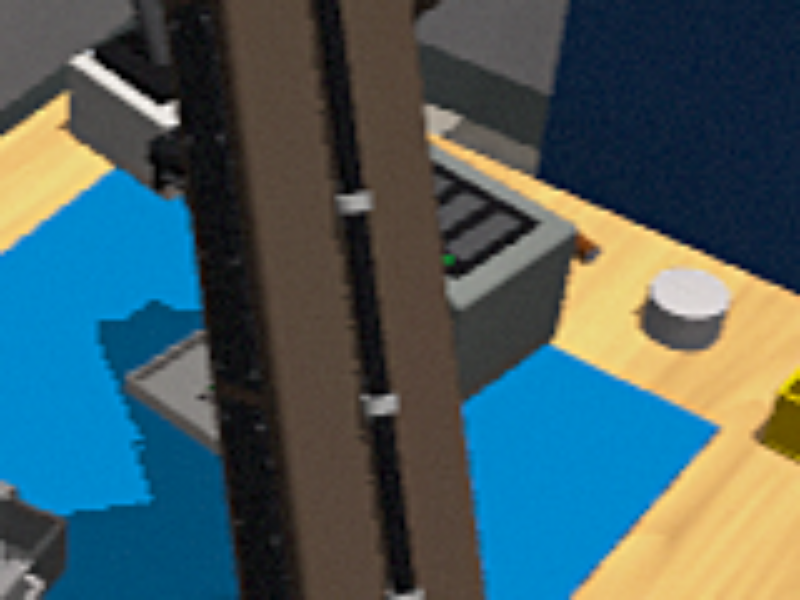

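Both views are blocked by the arm (wrist over the tray at about (395,200) in top). I go down in small steps, watching the force.

Emit:
arm_command --steps '[[[-0.001, 0.04, -0.001], 0, 0.1], [[-0.001, 0.07, -0.001], 0, 0.1], [[-0.001, 0.085, -0.001], 0, 0.1], [[-0.001, 0.095, -0.001], 0, 0.1], [[-0.001, 0.1, -0.001], 0, 0.1], [[-0.001, 0.1, -0.001], 0, 0.1]]'

```text
t: 2.2
tool_pos: [0.5508, -0.3146, 0.0312]
tool_rot: [-1.57, -0.0, -1.694]
force: [0.4, -0.5, 0.4]
grip_width: 0.0431
```

Emit:
arm_command --steps '[[[0, 0.003, 0], 0, 0.1], [[0, 0.005, 0], 0, 0.1], [[0, 0.005, 0], 0, 0.1], [[0, 0.005, 0], 0, 1], [[0, 0.005, 0], 0, 1], [[0, 0.005, 0], 0, 1], [[0, 0.005, 0], 0, 1], [[0, 0.005, 0], 0, 1], [[0, 0.005, 0], 0, 1]]' --squeeze 25

```text
t: 3.1
tool_pos: [0.5524, -0.3152, 0.0275]
tool_rot: [-1.566, -0.002, -1.694]
force: [4.7, -0.0, 7.5]
grip_width: 0.0177
```

Emit:
arm_command --steps '[[[0, -0.01, 0], 0, 1], [[0, -0.03, 0], 0, 1], [[0, -0.06, 0], 0, 1], [[0, -0.09, 0], 0, 1], [[0, -0.12, 0], 0, 1], [[0, -0.12, 0], 0, 1]]'

```text
t: 3.7
tool_pos: [0.5516, -0.3151, 0.1504]
tool_rot: [-1.565, -0.003, -1.694]
force: [0.4, -1.0, -0.6]
grip_width: 0.018
```

```bash
python3 - <<'E'
from h import *
s=optics.get_image("side")[:,:,::-1]
cv2.imwrite("pics/s2.png",cv2.resize(s[110:230,270:430],None,fx=5,fy=5))
st=status.state(); print(st["tool_pos"],st["tool_rot"],st["force"]); 
# drop points in tote
p=np.array([.5931,.0526]);a=.1374
for l in((.03,-.04),(.03,.04)):
    print(l,p+[np.cos(a)*l[0]-np.sin(a)*l[1],np.sin(a)*l[0]+np.cos(a)*l[1]])
go(.625,-.003,.15,-82.1)
E
```

```text
[ 0.55093926 -0.31468266  0.14814755] [-1.5674758  -0.00195102 -1.69387339] [-0.05117976  0.35090275 -0.83683978]
(0.03, -0.04) [0.62829599 0.01708602]
(0.03, 0.04) [0.61733854 0.09633206]
shift [-0.3184 -0.0024  0.0352] roll -0.1661 t 3.75
```

View pics/s2.png

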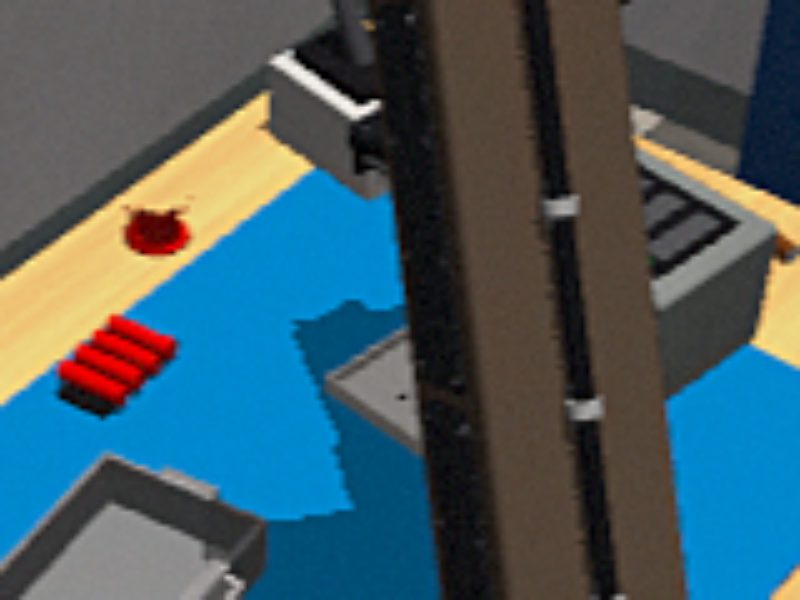

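```bash
python3 -c "
from h import *
go(.628,.012,.148,-82.1)"
```

```text
shift [-0.3337 -0.0004  0.0364] roll -0.1661 t 3.75
```

Emit:
arm_command --steps '[[[-0.334, 0, 0.036], -0.166, 1], [[-0.334, 0, 0.036], -0.166, 1], [[-0.334, 0, 0.036], -0.166, 1], [[-0.334, 0, 0.036], -0.166, 1], [[-0.334, 0, 0.036], -0.166, 1], [[-0.334, 0, 0.036], -0.166, 1], [[-0.334, 0, 0.036], -0.166, 1], [[-0.334, 0, 0.036], -0.166, 1], [[-0.334, 0.04, 0.036], -0.166, 1], [[-0.334, 0.08, 0.036], -0.166, 1], [[-0.334, 0.1, 0.036], -0.166, 1], [[-0.334, 0.1, 0.036], -0.166, 1]]'

```text
t: 4.95
tool_pos: [0.6252, 0.0121, 0.0422]
tool_rot: [-1.577, 0.001, -1.434]
force: [-0.2, 0.1, 0.4]
grip_width: 0.0179
```

Emit:
arm_command --steps '[[[0, 0.006, 0], 0, 1], [[0, 0.011, 0], 0, 1], [[0, 0.011, 0], 0, 1], [[0, 0.011, 0], 0, 0.5], [[0, 0.011, 0], 0, 0.4], [[0, 0.011, 0], 0, 0.3], [[0, 0.011, 0], 0, 0.3], [[0, -0.03, 0], 0, 0.3], [[0, -0.07, 0], 0, 0.3], [[0, -0.11, 0], 0, 0.2], [[0, -0.11, 0], 0, 0.1]]'

```text
t: 6.05
tool_pos: [0.6292, 0.0126, 0.1611]
tool_rot: [-1.562, -0.002, -1.433]
force: [0.8, -0.9, -0.5]
grip_width: 0.0411
```

```bash
python3 -c "
from h import *
go(.4625,-.3055,.145,-97.1)
im=optics.get_image('side')[:,:,::-1]; cv2.imwrite('pics/s3.png',im)
"
```

```text
shift [ 0.2922  0.0149 -0.209 ] roll 0.1666 t 6.05
```

View pics/s3.png

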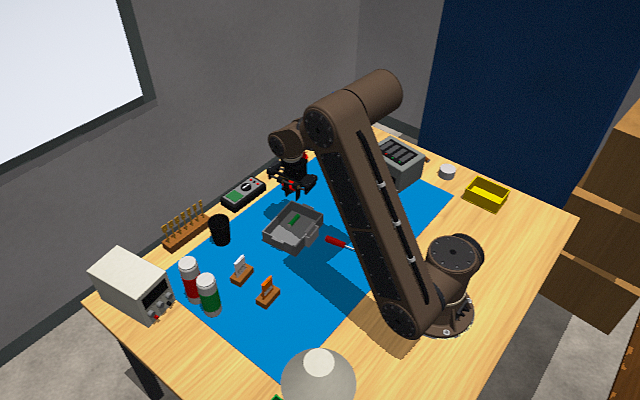

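The first cell lies in the tote at (292,221); the gripper is clear above it. Now to the second cell. After the last dip the tool is 16 mm up from where the shift was reckoned, so I add a settled reading first via a stop above it.

Emit:
arm_command --steps '[[[0.292, 0, -0.209], 0.167, 0.1], [[0.292, 0, -0.209], 0.167, 0.1], [[0.292, 0, -0.209], 0.167, 0.1], [[0.292, 0, -0.209], 0.167, 0.1], [[0.292, 0, -0.209], 0.167, 0.1], [[0.292, 0, -0.209], 0.167, 0.1], [[0.292, 0, -0.209], 0.167, 0.1], [[0.292, 0, -0.209], 0.167, 0.1], [[0.292, 0.03, -0.209], 0.167, 0.1], [[0.292, 0.06, -0.209], 0.167, 0.1], [[0.292, 0.06, -0.209], 0.167, 0.1], [[0.292, 0.06, -0.209], 0.167, 0.1]]'

```text
t: 7.3
tool_pos: [0.4603, -0.3047, 0.0953]
tool_rot: [-1.572, 0.001, -1.695]
force: [-0.1, 0.4, 0.2]
grip_width: 0.0429
```

```bash
python3 -c "
from h import *
im=optics.get_image('top')[:,:,::-1]; cv2.imwrite('pics/t4.png',im)
go(.462,-.3055,.032,-97.1)
"
```

```text
shift [0.0003 0.0641 0.0014] roll -0.0001 t 7.35
```

View pics/t4.png

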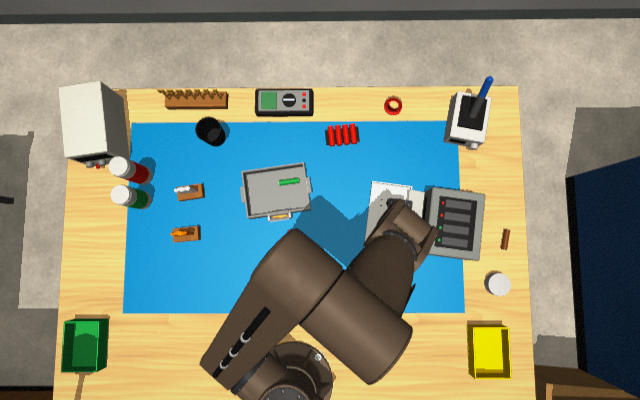

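Cell A is in the tote at (289,181) and its tray place is empty. Going down on cell B.

Emit:
arm_command --steps '[[[0, 0.03, 0.001], 0, 0.1], [[0, 0.05, 0.001], 0, 0.1], [[0, 0.06, 0.001], 0, 0.1], [[0, 0.065, 0.001], 0, 0.1], [[0, 0.067, 0.001], 0, 0.1], [[0, 0.067, 0.001], 0, 0.1]]'

```text
t: 7.95
tool_pos: [0.4616, -0.3056, 0.0293]
tool_rot: [-1.57, -0.001, -1.695]
force: [0.3, -0.8, 1.6]
grip_width: 0.0429
```

Emit:
arm_command --steps '[[[0, 0.003, 0], 0, 0.1], [[0, 0.003, 0], 0, 0.1], [[0, 0.003, 0], 0, 1], [[0, 0.003, 0], 0, 1], [[0, 0.003, 0], 0, 1], [[0, 0.003, 0], 0, 1], [[0, 0.003, 0], 0, 1], [[0, 0.003, 0], 0, 1], [[0, -0.01, 0], 0, 1], [[0, -0.03, 0], 0, 1], [[0, -0.07, 0], 0, 1], [[0, -0.11, 0], 0, 1], [[0, -0.12, 0], 0, 1], [[0, -0.12, 0], 0, 1]]'

```text
t: 9.35
tool_pos: [0.4616, -0.3056, 0.1508]
tool_rot: [-1.568, -0.002, -1.695]
force: [-0.8, 1.1, -0.4]
grip_width: 0.0178
```

```bash
python3 -c "
from h import *
go(.616,.103,.148,-82.1)
"
```

```text
shift [-0.4247  0.0022  0.1024] roll -0.1671 t 9.35
```

Emit:
arm_command --steps '[[[-0.424, 0, 0.102], -0.167, 1], [[-0.424, 0, 0.102], -0.167, 1], [[-0.424, 0, 0.102], -0.167, 1], [[-0.424, 0, 0.102], -0.167, 1], [[-0.424, 0, 0.102], -0.167, 1], [[-0.424, 0, 0.102], -0.167, 1], [[-0.424, 0, 0.102], -0.167, 1], [[-0.424, 0, 0.102], -0.167, 1], [[-0.424, 0, 0.102], -0.167, 1], [[-0.424, 0, 0.102], -0.167, 1], [[-0.424, 0.04, 0.102], -0.167, 1], [[-0.424, 0.08, 0.102], -0.167, 1], [[-0.424, 0.1, 0.102], -0.167, 1], [[-0.424, 0.1, 0.102], -0.167, 1]]'

```text
t: 10.75
tool_pos: [0.6129, 0.1019, 0.0447]
tool_rot: [-1.578, 0.0, -1.434]
force: [-0.5, -0.1, -0.6]
grip_width: 0.0179
```

Emit:
arm_command --steps '[[[0, 0.007, 0], 0, 1], [[0, 0.013, 0], 0, 1], [[0, 0.013, 0], 0, 1], [[0, 0.013, 0], 0, 0.5], [[0, 0.013, 0], 0, 0.4], [[0, 0.013, 0], 0, 0.3], [[0, 0.013, 0], 0, 0.3], [[0, -0.03, 0], 0, 0.3], [[0, -0.07, 0], 0, 0.3], [[0, -0.12, 0], 0, 0.3], [[0, -0.16, 0], 0, 0.1], [[0, -0.16, 0], 0, 0.1]]'

```text
t: 11.95
tool_pos: [0.617, 0.1029, 0.2145]
tool_rot: [-1.561, -0.001, -1.433]
force: [0.9, -0.6, -0.7]
grip_width: 0.0418
```

```bash
python3 -c "
from h import *
go(.457,.340,.2,-85.2)
print(status.state()['tool_pos'])
im=optics.get_image('side')[:,:,::-1]; cv2.imwrite('pics/s5.png',im)
"
```

```text
shift [-0.2568  0.0132 -0.1261] roll 0.0343 t 11.95
[0.61701556 0.1028891  0.21454935]
```

View pics/s5.png

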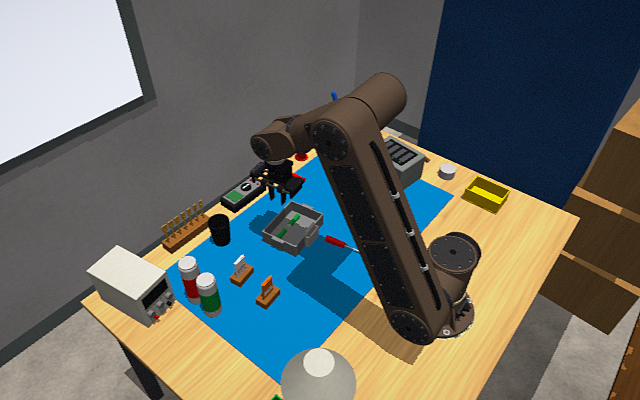

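Both green cells are in the tote (around (283,231) and (294,221)). Now to the orange holder.

Emit:
arm_command --steps '[[[-0.257, 0, -0.126], 0.034, 0.1], [[-0.257, 0, -0.126], 0.034, 0.1], [[-0.257, 0, -0.126], 0.034, 0.1], [[-0.257, 0, -0.126], 0.034, 0.1], [[-0.257, 0, -0.126], 0.034, 0.1], [[-0.257, 0, -0.126], 0.034, 0.1], [[-0.257, 0, -0.126], 0.034, 0.1], [[-0.257, 0.02, -0.126], 0.034, 0.1], [[-0.257, 0.04, -0.126], 0.034, 0.1], [[-0.257, 0.04, -0.126], 0.034, 0.1]]'

```text
t: 13.0
tool_pos: [0.4541, 0.3388, 0.1655]
tool_rot: [-1.576, -0.003, -1.487]
force: [-0.7, 0.2, 1.0]
grip_width: 0.0424
```

```bash
python3 -c "
from h import *
go(.457,.340,.086,-85.2)
st=status.state();print(st['tool_pos'],st['tool_rot'],st['joint_pos'])
im=optics.get_image('side')[:,:,::-1]; cv2.imwrite('pics/s6.png',cv2.resize(im[200:330,190:350],None,fx=5,fy=4.6))
im=optics.get_image('top')[:,:,::-1]; cv2.imwrite('pics/t6.png',im)
"
```

```text
shift [-0.0012  0.0794  0.0033] roll 0.0001 t 13.0
[0.45414986 0.33880875 0.1654505 ] [-1.57593014 -0.00264073 -1.48684013] [ 5.24473958e-01  4.89785860e-01  1.77565724e+00 -2.58435650e-04
  8.81919284e-01  4.40689395e-01]
```

View pics/s6.png

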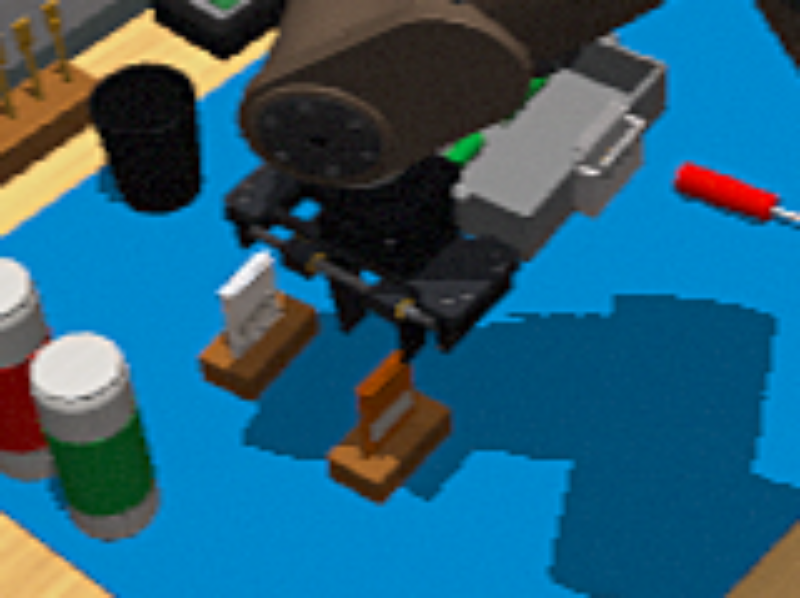

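View pics/t6.png

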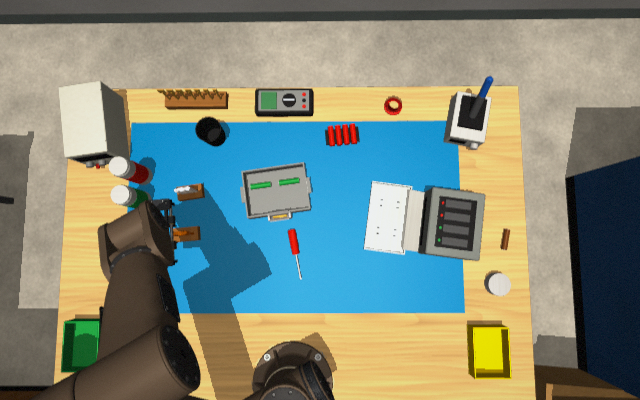

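Emit:
arm_command --steps '[[[-0.001, 0.02, 0.003], 0, 0.1], [[-0.001, 0.04, 0.003], 0, 0.1], [[-0.001, 0.055, 0.003], 0, 0.1], [[-0.001, 0.07, 0.003], 0, 0.1], [[-0.001, 0.075, 0.003], 0, 0.1], [[-0.001, 0.078, 0.003], 0, 0.1], [[-0.001, 0.078, 0.003], 0, 0.1]]'

```text
t: 13.8
tool_pos: [0.4584, 0.3412, 0.0911]
tool_rot: [-1.57, 0.0, -1.487]
force: [0.2, -0.2, -0.3]
grip_width: 0.0427
```

```bash
python3 -c "
from h import *
go(.457,.340,.086,-85.2)
st=status.state();print(st['tool_pos'],st['tool_rot'])
for n in ('side','top'):
  im=optics.get_image(n)[:,:,::-1]
  im=im[240:315,220:320] if n=='side' else im[200:260,140:220]
  cv2.imwrite(f'pics/{n}7.png',cv2.resize(im,None,fx=8,fy=8,interpolation=2))
"
```

```text
shift [ 0.0011  0.0051 -0.0015] roll 0.0001 t 13.8
[0.45836289 0.34121799 0.09105331] [-1.57030575e+00  1.29832014e-04 -1.48680770e+00]
```

View pics/side7.png

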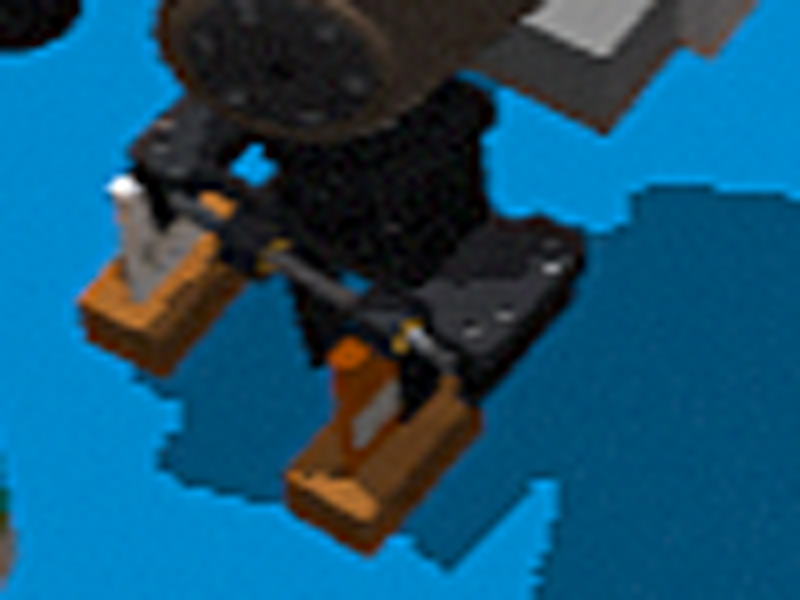

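View pics/top7.png

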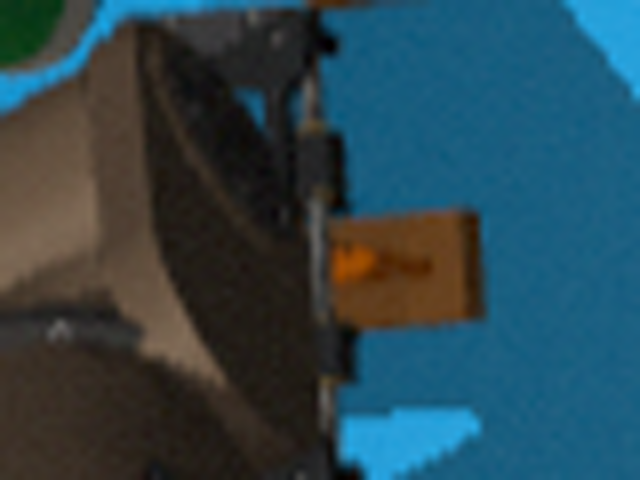

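The orange holder (side crop (365,390), top crop (350,263)) stands between the open fingers. Last few mm, then close gently.

Emit:
arm_command --steps '[[[0.001, 0.004, -0.001], 0, 0.1], [[0.001, 0.004, -0.001], 0, 0.4], [[0.001, 0.004, -0.001], 0, 1], [[0.001, 0.004, -0.001], 0, 1], [[0.001, 0.004, -0.001], 0, 1], [[0.001, 0.004, -0.001], 0, 1], [[0.001, 0.004, -0.001], 0, 1], [[0.001, 0.004, -0.001], 0, 1]]' --squeeze 12

```text
t: 14.7
tool_pos: [0.4577, 0.3403, 0.0867]
tool_rot: [-1.569, 0.0, -1.487]
force: [4.2, -0.3, -2.1]
grip_width: 0.0121
```

Emit:
arm_command --steps '[[[0.001, 0.004, -0.001], 0, 1], [[0.001, 0.004, -0.001], 0, 1], [[0.001, 0.004, -0.001], 0, 1], [[0.001, -0.006, -0.001], 0, 1], [[0.001, -0.016, -0.001], 0, 1], [[0.001, -0.03, -0.001], 0, 1], [[0.001, -0.06, -0.001], 0, 1], [[0.001, -0.1, -0.001], 0, 1], [[0.001, -0.1, -0.001], 0, 1]]' --squeeze 50

```text
t: 15.6
tool_pos: [0.4572, 0.3399, 0.1909]
tool_rot: [-1.565, 0.003, -1.487]
force: [0.4, 0.1, -0.0]
grip_width: 0.0117
```

```bash
python3 -c "
from h import *
st=status.state();print(st['tool_pos'],st['tool_rot'])
for n in ('side','top'):
  im=optics.get_image(n)[:,:,::-1]
  cv2.imwrite(f'pics/{n}8full.png',im)
  im=im[210:310,220:320] if n=='side' else im[190:260,130:220]
  cv2.imwrite(f'pics/{n}8.png',cv2.resize(im,None,fx=6,fy=6,interpolation=2))
go(.5108+.0005,.0413,.2,-82.1)
"
```

```text
[0.45720213 0.33986346 0.19094015] [-1.56541025  0.00279119 -1.48665837]
shift [ 0.3013 -0.0131  0.0302] roll -0.0342 t 15.7
```

View pics/side8.png

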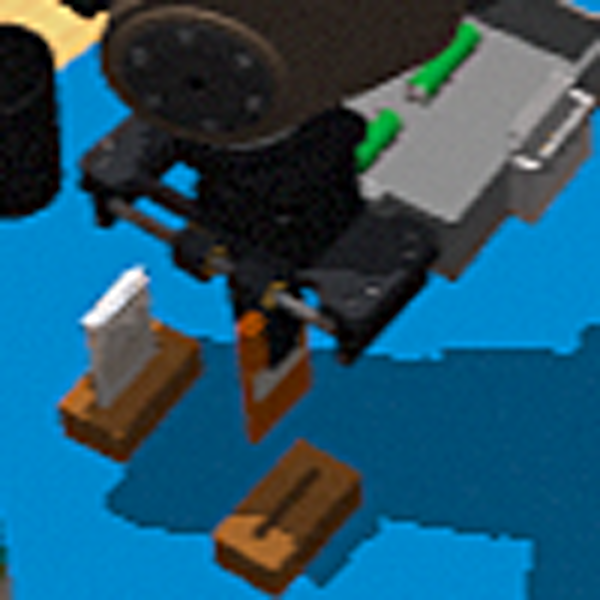

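The holder is out of its stand, lower corners at about (255,440) and (310,382) of the crop. I compute its offset in the gripper from these.

```bash
python3 - <<'E'
from h import *
im=cv2.imread("pics/side8full.png"); cv2.imwrite("pics/s8z.png",cv2.resize(im[255:290,250:285],None,fx=16,fy=16,interpolation=cv2.INTER_NEAREST))
tcp=np.array([.4572,.3399,.1909]); psi=-1.4867
z=np.array([-np.sin(psi),np.cos(psi),0]); x=np.array([np.cos(psi),np.sin(psi),0])
c=CI["side"]; o=-c["R"].T@c["t"]
for q in((255,440),(310,382)):
    uv=cr(220,210,6,q); d=c["R"].T@np.linalg.solve(c["K"],[*uv,1]); P=o+d*((tcp-o)@z)/(d@z); e=P-tcp
    print(uv,P,"x",e@x,"up",e[2])
for l in(-.025,.025): print(proj("side",tcp+l*x-np.array([0,0,.076])))
E
```

```text
[262.08333333 282.91666667] [0.45549268 0.36015406 0.11362701] x -0.020325892145260878 up -0.07727298631466742
[271.25 273.25] [0.45951037 0.31249184 0.11328945] x 0.02750535955576485 up -0.07761054993162589
[[261.13975628 283.64893885]]
[[270.74833545 273.44796331]]
```

View pics/s8z.png

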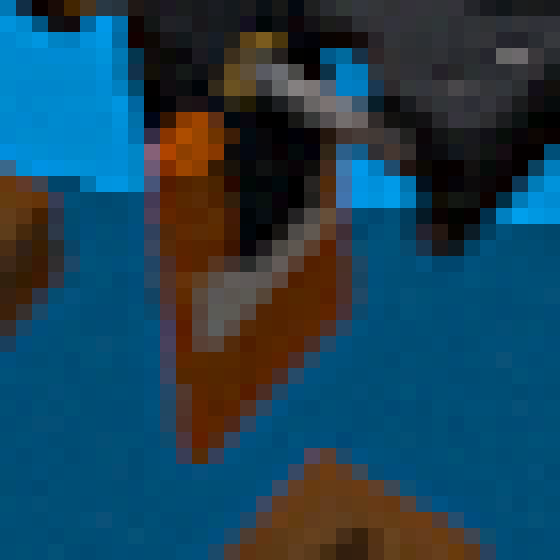

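```bash
python3 -c "
from h import *
print(status.state()['tool_pos'],status.state()['tool_rot']);go(.5115,.0425,.19,-82.1)
"
```

```text
[0.45587819 0.33900073 0.1869999 ] [-1.57037622e+00  3.25767468e-04 -1.48664204e+00]
shift [ 0.3001 -0.0031  0.0305] roll -0.0342 t 15.7
```

Emit:
arm_command --steps '[[[0.3, 0, 0.03], -0.034, 1], [[0.3, 0, 0.03], -0.034, 1], [[0.3, 0, 0.03], -0.034, 1], [[0.3, 0, 0.03], -0.034, 1], [[0.3, 0, 0.03], -0.034, 1], [[0.3, 0, 0.03], -0.034, 1], [[0.3, 0, 0.03], -0.034, 1], [[0.3, 0, 0.03], -0.034, 1], [[0.3, 0.01, 0.03], -0.034, 1], [[0.3, 0.022, 0.03], -0.034, 1], [[0.3, 0.022, 0.03], -0.034, 1], [[0.3, 0.022, 0.03], -0.034, 1]]'

```text
t: 16.9
tool_pos: [0.511, 0.0435, 0.164]
tool_rot: [-1.572, 0.0, -1.432]
force: [-0.2, 0.4, -0.6]
grip_width: 0.0123
```

```bash
python3 -c "
from h import *
st=status.state();print(st['tool_pos'],st['tool_rot'],st['force'])
for n in ('side','top'):
  im=optics.get_image(n)[:,:,::-1]
  cv2.imwrite(f'pics/{n}9full.png',im)
  im=im[180:270,260:350] if n=='side' else im[140:240,220:340]
  cv2.imwrite(f'pics/{n}9.png',cv2.resize(im,None,fx=6,fy=6,interpolation=2))
go(.5115,.0425,.16,-82.1)
"
```

```text
[0.51102756 0.04349379 0.16396941] [-1.57214839e+00  1.89276948e-04 -1.43173384e+00] [-0.24718631  0.37075745 -0.6169067 ]
shift [0.0007 0.0047 0.    ] roll 0.0004 t 17.0
```

View pics/side9.png

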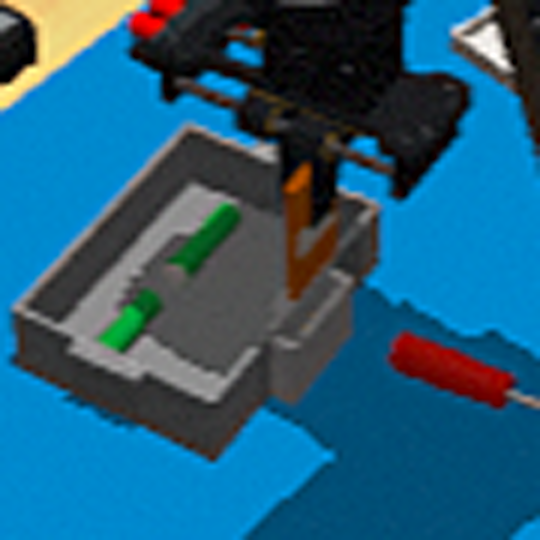

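View pics/top9.png

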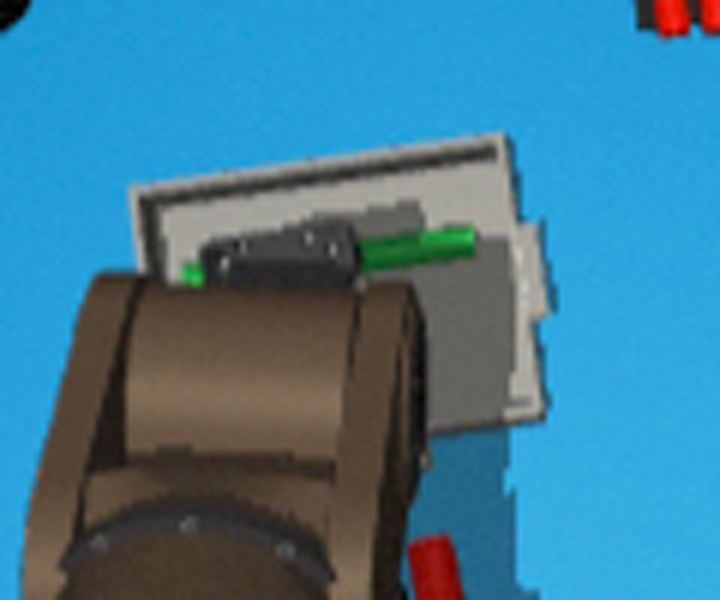

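The holder hangs above the pocket: its lower left corner at (292,297) in the side crop, pocket between (280,335) and (350,280). Lowering into the flare, watching the force.

Emit:
arm_command --steps '[[[0.001, 0.01, 0], 0, 1], [[0.001, 0.018, 0], 0, 1], [[0.001, 0.025, 0], 0, 1], [[0.001, 0.03, 0], 0, 1], [[0.001, 0.033, 0], 0, 1], [[0.001, 0.033, 0], 0, 1]]'

```text
t: 17.6
tool_pos: [0.5114, 0.0416, 0.1312]
tool_rot: [-1.572, 0.0, -1.433]
force: [-0.0, 0.1, -0.0]
grip_width: 0.012
```

```bash
python3 -c "
from h import *
st=status.state();print(st['tool_pos'],st['tool_rot'],st['force'],st['ft_torque'])
im=optics.get_image('side')[:,:,::-1]
cv2.imwrite('pics/s10.png',cv2.resize(im[200:260,285:345],None,fx=10,fy=10,interpolation=2))
"
```

```text
[0.51136148 0.04158816 0.13118103] [-1.57150651e+00  3.21378016e-05 -1.43334134e+00] [-0.02435893  0.06884322 -0.04712012] [ 0.01389403 -0.09924099 -0.05045254]
```

View pics/s10.png

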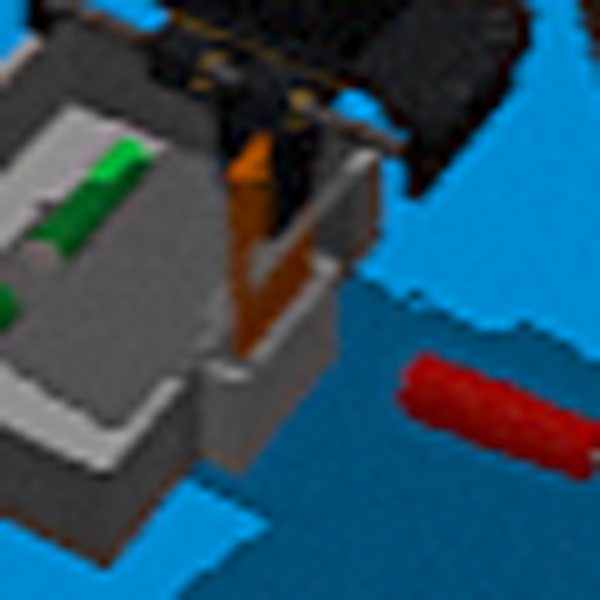

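It is behind the lip (left edge at (240,350), lip from (225,365) to (325,265)) with no contact force. Going on.

Emit:
arm_command --steps '[[[0, 0.006, 0], 0, 1], [[0, 0.012, 0], 0, 1], [[0, 0.016, 0], 0, 1], [[0, 0.018, 0], 0, 1], [[0, 0.018, 0], 0, 1]]' --squeeze 60

```text
t: 18.15
tool_pos: [0.5114, 0.0416, 0.1134]
tool_rot: [-1.571, 0.0, -1.433]
force: [-2.3, 0.4, 3.2]
grip_width: 0.0116
```

Emit:
arm_command --steps '[[[0, 0.002, 0], 0, 1], [[0, 0.004, 0], 0, 1], [[0, 0.004, 0], 0, 1], [[0, 0.004, 0], 0, 1]]'

```text
t: 18.55
tool_pos: [0.5114, 0.0416, 0.1097]
tool_rot: [-1.571, -0.0, -1.433]
force: [-2.3, -0.0, 5.7]
grip_width: 0.0117
```

Emit:
arm_command --steps '[[[0, 0.001, 0], 0, 1], [[0, 0.002, 0], 0, 1], [[0, 0.003, 0], 0, 1], [[0, 0.003, 0], 0, 1], [[0, 0.003, 0], 0, 1]]'

```text
t: 19.05
tool_pos: [0.5114, 0.0416, 0.1069]
tool_rot: [-1.571, -0.0, -1.433]
force: [-3.4, 0.5, 6.8]
grip_width: 0.0119
```

Emit:
arm_command --steps '[[[0, 0.001, 0], 0, 1], [[0, 0.002, 0], 0, 1], [[0, 0.002, 0], 0, 1], [[0, 0.002, 0], 0, 1]]'

```text
t: 19.45
tool_pos: [0.5115, 0.0417, 0.106]
tool_rot: [-1.57, -0.0, -1.433]
force: [-6.4, 0.4, 23.1]
grip_width: 0.0117
```

Emit:
arm_command --steps '[[[0, 0.001, 0], 0, 1], [[0, 0.001, 0], 0, 1], [[0, 0.001, 0], 0, 1]]'

```text
t: 19.75
tool_pos: [0.5116, 0.0417, 0.1059]
tool_rot: [-1.569, -0.0, -1.433]
force: [-9.9, 0.4, 36.0]
grip_width: 0.0118
```

Emit:
arm_command --steps '[[[0, -0.001, 0], 0, 1], [[0, -0.001, 0], 0, 1], [[0, -0.001, 0], 0, 1], [[0, -0.001, 0], 0, 1], [[0, -0.001, 0], 0, 1]]'

```text
t: 20.25
tool_pos: [0.5115, 0.0416, 0.1061]
tool_rot: [-1.57, -0.0, -1.433]
force: [-6.9, 0.1, 23.4]
grip_width: 0.0119
```

```bash
python3 -c "
from h import *
st=status.state();print(st['tool_pos'],st['force'],st['ft_torque'],st['grip_width'],st['t'])
im=optics.get_image('side')[:,:,::-1]
cv2.imwrite('pics/s11full.png',im)
cv2.imwrite('pics/s11.png',cv2.resize(im[200:260,285:345],None,fx=10,fy=10,interpolation=2))
p=np.array([.5931,.0526]);a=.1374;R=np.array([[np.cos(a),-np.sin(a)],[np.sin(a),np.cos(a)]])
for y,z,n in((.025,.026+.095,'plate top+y'),(.022,.026+.093,'grip top'),(.022,.026+.059,'grip low +y'),(-.022,.026+.059,'grip low -y'),(.03,.062,'lip top +y'),(-.03,.062,'lip top -y')):
  x=-.083-(.006 if 'grip' in n else 0)-(.009 if 'lip' in n else 0)
  q=proj('side',[*(p+R@[x,y]),z])[0]; print(n,q,(q-[285,200])*10+5)
im=optics.get_image('top')[:,:,::-1]; cv2.imwrite('pics/t11.png',im)
"
```

```text
[0.51150955 0.04163912 0.10606053] [-6.86689015  0.10719144 23.3850588 ] [-0.01846461  1.52273376 -0.03911033] 0.011922287683512221 20.25
plate top+y [307.91114831 223.21008694] [234.11148313 237.10086937]
grip top [309.75890474 223.70627933] [252.58904744 242.06279332]
grip low +y [309.79769951 230.11421234] [252.97699507 306.14212343]
grip low -y [316.0001715  222.74893315] [315.00171504 232.48933149]
lip top +y [309.37542253 236.02716384] [248.75422525 365.2716384 ]
lip top -y [317.7475636  225.97305217] [332.47563599 264.73052175]
```

View pics/s11.png

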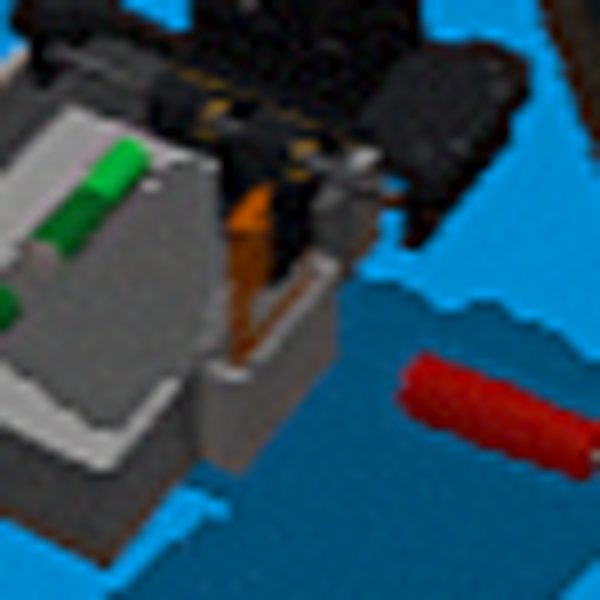

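View pics/t11.png

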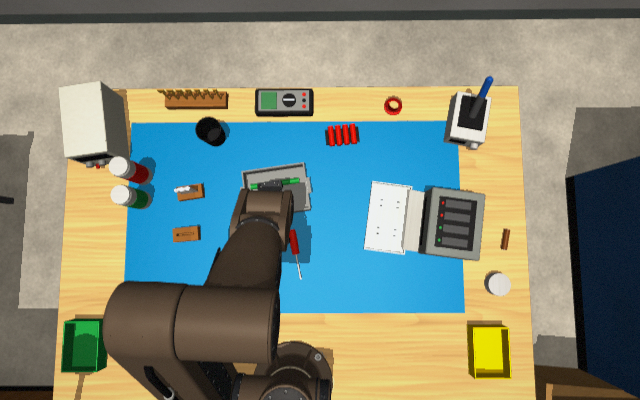

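Emit:
arm_command --steps '[[[0, 0, -0.0005], 0, 1], [[0, 0, -0.001], 0, 1], [[0, 0, -0.001], 0, 1], [[0, 0, -0.001], 0, 1]]'

```text
t: 20.75
tool_pos: [0.5113, 0.0416, 0.1061]
tool_rot: [-1.568, -0.0, -1.433]
force: [-3.9, 2.6, 20.5]
grip_width: 0.0115
```

```bash
python3 - <<'E'
from h import *
st=status.state();print(st['tool_pos'],st['tool_rot'],st['force'],st['ft_torque'],st['grip_width'],st['t'])
im=cv2.imread('pics/s11full.png')
p=np.array([.5931,.0526]);a=.1374;R=np.array([[np.cos(a),-np.sin(a)],[np.sin(a),np.cos(a)]])
big=cv2.resize(im[205:250,290:335],None,fx=13,fy=13,interpolation=cv2.INTER_NEAREST)
def L(A,B,col):
    q=[proj('side',[*(p+R@np.array(v[:2])),v[2]])[0] for v in(A,B)]
    q=[tuple(int(round(w)) for w in (z-[290,205])*13+6) for z in q]; cv2.line(big,q[0],q[1],col,1)
for z0,col in((.026,(0,255,0)),(.034,(255,0,255))):
  for xx in(-.089,-.077):
    L((xx,.022,z0+.059),(xx,.022,z0+.093),col); L((xx,.022,z0+.093),(xx,-.022,z0+.093),col);L((xx,.022,z0+.059),(xx,-.022,z0+.059),col)
  L((-.089,.022,z0+.093),(-.077,.022,z0+.093),col)
L((-.075,.1,.055),(-.075,-.1,.055),(0,255,255)); L((-.075,.1,.055),(.075,.1,.055),(0,255,255)); L((-.088,.03,.052),(-.088,-.03,.052),(255,255,0))
cv2.imwrite('pics/s12.png',big)
E
```

```text
[0.51126236 0.04158559 0.10610142] [-1.56805230e+00 -4.59398517e-04 -1.43324813e+00] [-3.89807457  2.58668473 20.53981285] [0.24240553 0.74169989 0.0318808 ] 0.011546100230167772 20.75
```

View pics/s12.png

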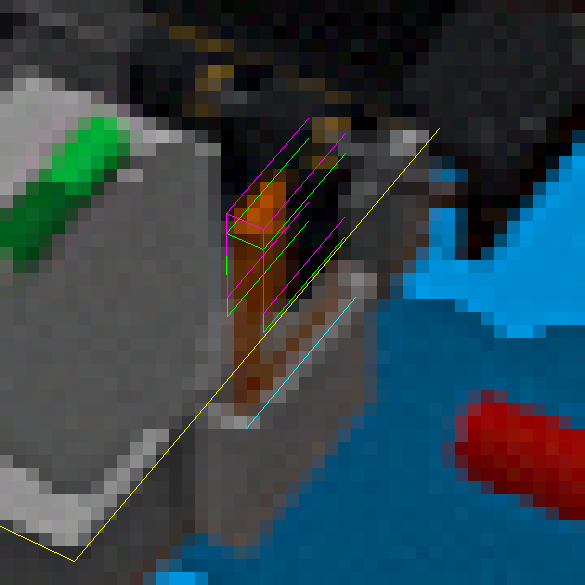

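Emit:
arm_command --steps '[[[0, 0, 0], 0, 1], [[0, 0, 0], 0, 1], [[0, 0, 0], 0, 1], [[0, 0, 0], 0, 1], [[0, 0, 0], 0, 1], [[0, 0, 0], 0, 1], [[0, 0, 0], 0, 1], [[0, 0, 0], 0, 1]]'

```text
t: 21.55
tool_pos: [0.5113, 0.0416, 0.1061]
tool_rot: [-1.568, -0.0, -1.433]
force: [-3.6, 1.0, 20.9]
grip_width: 0.0119
```

The overlay's tote edges sit about 1.4 px low. With that offset taken out, the holder's top matches the fully home outline, not the 8 mm higher one. The force and pose are steady, so I'm handing in.

```bash
python3 -c "
from cell import finish_job
print(finish_job())"
```

```text
the job is handed in; nothing more can be done
None
```

I moved both green cells into the tote. I then drew the orange label holder from its stand and pressed it down behind the steel lip. The job was handed in at about 21.6 s, with the gripper still holding the holder at 60 N and pressing it down with about 21 N.

**Checks that agreed**
- **Cells:** the top picture taken before the holder was lifted shows both cells in the tote and both tray places empty.
- **Spring travel:** the push-back rose from about 3 N to 7 N over roughly 7.5 mm. It then met a hard stop, reaching 23 N and then 36 N with almost no further movement, which fits the 8 mm shoe. I backed off to about 21 N, and pose and force held steady for the last 0.8 s.
- **Left alone:** the white holder, cup, cans and screwdriver look unmoved in the last top picture.

**Checks that disagreed**
- **Height:** the gripper stopped 3–5 mm higher than I expected from the camera measurements (0.106 m against 0.101–0.103 m). The first contact was high by about the same amount, so I took it as calibration error.
- **Overlay:** the outline I drew on the side picture was about 1.4 px off on the tote itself. Only after correcting for that did the holder's top match the fully home position.
- **Sideways force:** about 4 N remained at the end.

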